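# Check the food processor's stop button, then hold the dial on pulse

## Task

Before the first batch, check the food processor's stop and then run it on pulse: start by pushing the red mushroom button down until it latches, then twist the button clockwise, the way its arrows point, so that it springs all the way back up. Then turn the silver-grey dial clockwise from off, past its first two clicks to the third (the three orange dots), and finish while holding it there with the gripper, because it springs back to off if let go. Leave the things around the machine where they stand.

Things in the scene. Friction and masses are not known exactly. Their poses are not given: they have to be found in the camera images.
- food_processor: white food processor, 320 x 250 mm, does not move; flat control deck 85 mm above the worktop at its front; clear bowl 150 mm across, 178 mm behind the controls, top at 310 mm. Origin: centre of its underside; x front to back, y left, z up. On the deck, 108 mm in front of the origin, stand the red stop button, 62 mm left (+y), and the dial, 62 mm right (-y)
- stop_top (a point): centre of the top of the red mushroom stop button, 131 mm above the worktop when up; moves down with it. Cap round, 40 mm across, 18 mm high, on a stem 22 mm thick; free gap under the cap 28 mm when up, 18 mm when latched (in it, on the deck, a yellow disc 56 mm across, 4 mm high). White arrows on the cap run clockwise
- stop_press (a joint): how far the button is down, m: 0 up, 0.0103 at its end; let go there it stays latched at about 0.0095. Spring: 4 N to start it, about 7 N to push it home. A firm grip can keep it from rising after the twist; let go then and it springs up
- stop_cap (a joint): twist of the button's cap about its upright axis, rad: 0 at rest, grows clockwise seen from above, end stop 0.95. A latched button is freed by about 0.55 (0.8 is sure), torque up to 0.08 N m; let go, the cap turns back to 0 by a spring
- dial: the dial; its grip is a silver-grey upright bar 46 mm long, 14 mm thick, 31 mm high, its top 126 mm above the worktop, on a black disc 50 mm across whose top is at 95 mm. Origin: on the dial's upright axis, at deck level, 85 mm above the worktop. Its x axis runs along the bar to the pointer end (black line), z up; at off the pointer stands 0.6 rad anticlockwise from the machine's x axis
- dial_turn (a joint): turn of the dial, rad, grows clockwise seen from above: 0 off (white bar on the deck), clicks at 0.4 (one dot), 0.8 (two dots), 1.2 (three orange dots, pulse); end stop 1.32. A spring of 0.05 to 0.1 N m turns it back to off from anywhere when let go; the clicks add 0.05 N m, so one grasp must do the whole turn
- spice_jar_a: bystander: glass spice jar with red cap, 45 mm across, 106 mm high, on the bamboo tray at the left; origin at the centre of its underside
- spice_jar_b: bystander: glass spice jar with red cap, 45 mm across, 106 mm high, on the bamboo tray; origin at the centre of its underside
- pepper_mill: bystander: turned wooden pepper mill, 58 mm across, 170 mm high, on the bamboo tray; origin at the centre of its underside
- salt_shaker: bystander: glass salt shaker, 44 mm across, 90 mm high, at the right; origin at the centre of its underside

How it is judged:
On the way, in this order (a step that is already met when the one before it is completed fails the run):
1. the stop button is pushed down until it latches (value of joint stop_press above 0.0088 m and value of joint stop_cap below 0.3 rad), for 0.2 s.
2. the latched button is twisted clockwise (value of joint stop_cap above 0.4 rad and value of joint stop_press above 0.006 m).
3. the button has sprung all the way back up (value of joint stop_press below 0.0015 m), for 0.2 s.
4. the dial is at its third click (value of joint dial_turn between 1.08 and 1.4 rad), for 0.3 s.
At the end, for the whole second after the job is handed in: The gripper's fingers are on the dial and hold it at the third click (1.08 to 1.4 rad, clicks at 0.4, 0.8 and 1.2) against its spring, and the stop button is up (within 2 mm) (all of step 4 and contact force between the fingers and dial above 0.5 N and value of joint stop_press below 0.002 m); the arm keeps its last pose, push and grip.
It fails at once if a spice jar, the pepper mill or the salt shaker beside the machine is moved more than 3 cm or knocked over (distance of any of spice_jar_a, spice_jar_b, pepper_mill, salt_shaker from where it was at the start of the episode above 0.03 m or angle between any of spice_jar_a, spice_jar_b, pepper_mill, salt_shaker's own z axis and vertical above 0.5 rad).
It also fails if it takes over 48 s, if anything falls off the work surface, if the arm or the gripper's body presses on something with over 40 N, if the wrist force passes 120 N, or if a joint passes its speed limit or range.

## Robot

A 6-joint arm with a two-finger parallel gripper is mounted at the origin on a cart in front of the work surface, level with it; the furniture and walls round the work are solid. World frame = base frame: x ahead of the robot, y to its left, z up, the work surface at z = 0. Lengths are in m, angles in rad, forces in N, time in s.
With the tool pointing down it reaches from about 0.325 to 0.775 m from the base axis. Payload 5.5 kg.
Tool frame: the origin (TCP) lies between the finger pads; the fingertips stand 8 mm ahead of it and the grasp point (between the pads) lies 11 mm behind it (tcp_to_tips is the distance from the TCP to the fingertips, in m); z points along the fingers, y is the line along which they close (so a half turn about z gives the same grasp; the last joint's range is limited). The gripper opens to 88 mm and grips with 3 to 60 N. Pads are 20 mm wide; open, the fingers measure 115 mm over their backs; the gripper's body (75 mm by 178 mm) begins 61 mm behind the grasp point.
Start: joints at [1.117, 0.091, 1.231, -0, 1.82, -0.057], TCP at [0.232, 0.553, 0.231] pointing down, gripper open.
Joint ranges: [-2.87, 2.87], [-0.86, 2.18], [0.17, 2.46], [-1.51, 4.65], [0.06, 2.69], [-2.65, 2.65]. Speed limits (rad/s): [2.57, 2.57, 3.01, 3.14, 3.14, 3.14].

## Interface

Orientations are given as a unit quaternion [w, x, y, z].
In Python, from bench import * gives the robot as it stands. Calls block until the motion is done:
- move_to(position, orientation): joint-space move of the TCP to a pose.
- move_l(position, speed=0.15, orientation=None): straight line of the TCP; orientation=None keeps the orientation; speed is the mean speed in m/s.
- movej(angles): joint-space move.
- gripper_open() and close(): open the fingers fully, or close them until they stop; the grip force is fixed at half the most.
- hold(seconds).
- inverse_kinematics(position, orientation): joint angles nearest the present ones, or None.
- state(): the state.
- get_image(name): name is "scene" or "top" or "wrist"; returns a dict with "frame" (384x512x3 uint8, blue, green, red), "depth" (384x512 float32, m along the optical axis (not along the pixel's ray), 0 where there is no reading), "camera_matrix" (3x3 intrinsics, pixels), "view" (4x4, takes a point from world to camera coordinates). Camera axes: x right, y up, looking along -z (the intrinsics and any distortion apply to the point x, -y, -z); pixel columns grow to the right and rows downward; lengths in m; the calibration is good to about 2 mm. A picture is of the moment at which its call begins.
A pose or a line that the arm cannot do raises IKError and nothing moves.
- job_done(): hands the job in; it is judged then, once.
The state is a dict: "time": time; "joint_pos": joint angles; "dq": joint speeds; "joint_torque": joint torques, N m; "ee_pos": TCP position; "ee_rot": TCP orientation; "ft_force": force on the tool from outside, world axes, zero at the start; "moment": the same for the moment, N m; "finger_gap": finger opening in m; "finger_force": force on a finger pad.
Only numpy, scipy, OpenCV 4.12 (cv2) and the standard library are available. Lean on these libraries where they do the work, as an engineer would, in place of code of your own. Each camera call takes 0.05 s, during which the arm holds its last target. There are 200 camera calls.

## Working session

There is one attempt and no reset: what is moved stays moved. The work goes in short steps, each a Python script; the robot and the scene stay as the last script left them, time stands still between calls to the robot, and variables do not carry over. Pictures are saved under pics/ and viewed, at most 10 in all, crops included, and the job is handed in when it is done.

```bash
mkdir -p pics; ls; python3 - <<'E'
from bench import *
import cv2,numpy as np
s=state();print(s)
ims=[]
for n in("top","scene"):
    d=get_image(n);np.savez(f"pics/{n}0.npz",**d);cv2.imwrite(f"pics/{n}0.png",d["frame"]);print(n,d["camera_matrix"],d["view"])
E
```

```text
pics
{'time': 0.0, 'joint_pos': array([ 1.11729763e+00,  9.18479375e-02,  1.23187659e+00, -2.43397269e-05,
        1.81980664e+00, -5.66892657e-02]), 'dq': array([ 8.43546216e-05, -1.25665762e-03, -6.46384157e-04,  1.53934130e-03,
       -2.21302553e-03, -1.04474621e-03]), 'joint_torque': array([-1.29465545e-03, -4.46467638e+01, -4.06432807e+01,  6.95298146e-02,
        2.96914601e-02, -1.60969512e-04]), 'ee_pos': array([0.23176473, 0.55312147, 0.22951866]), 'ee_rot': array([-2.33163461e-04,  1.97108432e-01,  9.80381215e-01, -9.40869597e-04]), 'ft_force': array([ 0.80504041, -0.70144352, -0.05259064]), 'moment': array([-0.03095895, -0.03321704, -0.00397856]), 'finger_force': 0.0, 'finger_gap': 0.08798141350809227}
top [[489.03255154   0.         259.33080749]
 [  0.         489.03255154 193.44003465]
 [  0.           0.           1.        ]] [[-0.23340079 -0.97236601  0.00532978  0.2256163 ]
 [ 0.8739295  -0.20736313  0.43959956 -0.51485477]
 [-0.42634647  0.10726074  0.89817806 -1.64331019]
 [ 0.          0.          0.          1.        ]]
scene [[415.44164079   0.         246.69488351]
 [  0.         415.44164079 192.1260315 ]
 [  0.           0.           1.        ]] [[ 0.76099762 -0.64855049  0.01627519 -0.37085062]
 [ 0.34949707  0.43097083  0.83193506 -0.35734618]
 [-0.54656602 -0.62741247  0.55463428 -1.28742011]
 [ 0.          0.          0.          1.        ]]
```

View pics/top0.png

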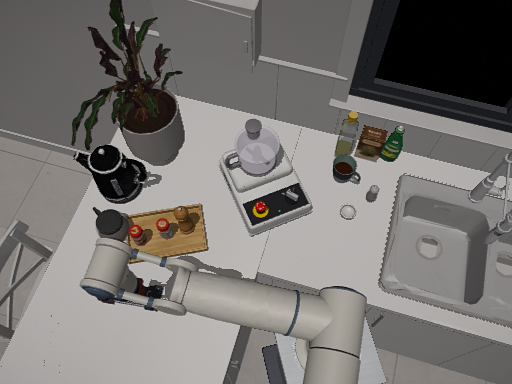

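View pics/scene0.png

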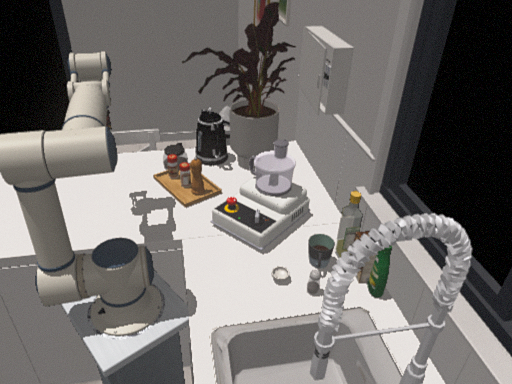

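The top view shows the red button at about (261,208), the dial bar at about (292,195), the tray with jars and mill at the left (120–205, 205–260) and the shaker at (374,190). The scene view agrees.

```bash
cat > h.py <<'E'
from bench import *
import cv2,numpy as np
from scipy.spatial.transform import Rotation as R
def ray(d,uv,z):
    K,V=d["camera_matrix"],d["view"]
    p=np.linalg.inv(K)@[uv[0],uv[1],1]; c=-V[:3,:3].T@V[:3,3]
    r=V[:3,:3].T@[p[0],-p[1],-p[2]]
    return c+r*(z-c[2])/r[2]
def q_down(yaw):
    "tool z down, tool y (closing line) along world angle yaw"
    y=np.array([np.cos(yaw),np.sin(yaw),0]);z=np.array([0,0,-1.]);x=np.cross(y,z)
    q=R.from_matrix(np.c_[x,y,z]).as_quat();return np.r_[q[3],q[:3]]
def blobs(m,amin=15):
    n,l,s,c=cv2.connectedComponentsWithStats(m.astype(np.uint8))
    return [(c[i],s[i,4],l==i) for i in range(1,n) if s[i,4]>=amin]
def red(f):
    h=cv2.cvtColor(f,cv2.COLOR_BGR2HSV);return ((h[...,0]<7)|(h[...,0]>172))&(h[...,1]>150)&(h[...,2]>80)
E
python3 - <<'E'
from h import *
for n in("top","scene"):
    d=np.load(f"pics/{n}0.npz")
    for c,a,_ in blobs(red(d["frame"]),8): print(n,c,a,ray(d,c,.125))
d=np.load("pics/top0.npz")
print("dial",ray(d,(292,195),.12))
f=d["frame"];cv2.imwrite("pics/c1.png",cv2.resize(f[110:260,90:400],None,fx=2.5,fy=2.5,interpolation=cv2.INTER_CUBIC))
print(q_down(0),R.from_quat(np.roll(state()["ee_rot"],-1)).as_matrix().round(2))
# wrist camera pose relative to the TCP
w=get_image("wrist");V=w["view"];c=-V[:3,:3].T@V[:3,3];s=state()
Rt=R.from_quat(np.roll(s["ee_rot"],-1)).as_matrix();print("cam in tool",Rt.T@(c-s["ee_pos"]),"cam look in tool",Rt.T@-V[2,:3], Rt.T@V[1,:3],w["camera_matrix"][0,0])
E
```

```text
top [260.34666667 206.08      ] 75 [0.50081383 0.10879903 0.125     ]
top [162.01369863 224.71232877] 73 [0.51055748 0.45799082 0.125     ]
top [134.42391304 230.98913043] 92 [0.50933985 0.55405104 0.125     ]
scene [171.68888889 157.8       ] 45 [0.50311128 0.52985496 0.125     ]
scene [183.76923077 166.48717949] 39 [0.50250315 0.43302718 0.125     ]
scene [230.81395349 200.79069767] 43 [0.49854002 0.10815695 0.125     ]
dial [ 0.51931707 -0.01276741  0.12      ]
[0.         0.70710678 0.70710678 0.        ] [[-0.92  0.39 -0.  ]
 [ 0.39  0.92 -0.  ]
 [ 0.   -0.   -1.  ]]
cam in tool [ 0.06741046  0.00113829 -0.15378366] cam look in tool [-2.45889292e-01 -2.24076095e-04  9.69297893e-01] [ 9.69297917e-01 -1.22059395e-04  2.45889270e-01] 345.55908083197875
```

View pics/c1.png

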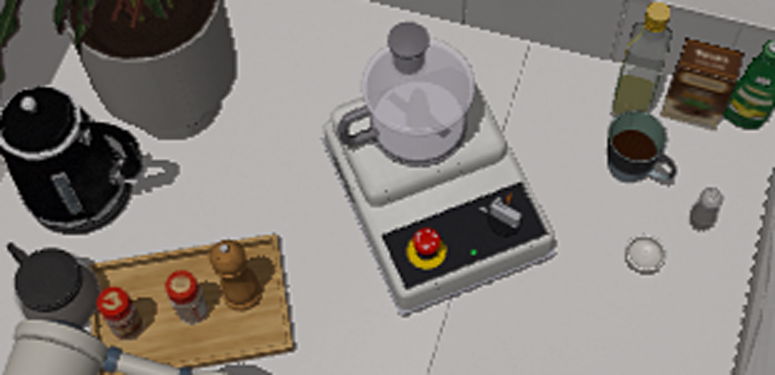

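The crop confirms the layout: button at crop (427,243), dial bar at (503,212), bowl behind, nothing near the controls. Next is a close look with the wrist camera.

```bash
python3 - <<'E'
from h import *
move_to([.50,.05,.25],q_down(np.pi/2+.15));print(state()["joint_pos"].round(2),state()["time"])
hold(.2)
d=get_image("wrist");np.savez("pics/w1.npz",**d);cv2.imwrite("pics/w1.png",d["frame"])
for c,a,_ in blobs(red(d["frame"]),50): print(c,a,ray(d,c,.128))
E
```

```text
[ 0.03 -0.17  1.45  0.    1.86 -1.69] 2.2
[322.06748466 196.14451261] 1467 [0.50142555 0.10848987 0.128     ]
```

View pics/w1.png

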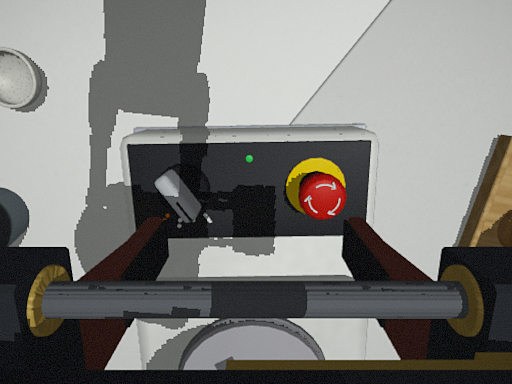

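The wrist view shows the red cap at (322,196) on its yellow disc, and the dial bar running from about (165,178) to (207,220). Depth will give both tops.

```bash
cat >> h.py <<'E'
def cloud(d):
    K,V,z=d["camera_matrix"],d["view"],d["depth"]
    v,u=np.mgrid[:z.shape[0],:z.shape[1]]
    p=np.stack([(u-K[0,2])/K[0,0]*z,-(v-K[1,2])/K[1,1]*z,-z],-1)
    return (p-V[:3,3])@V[:3,:3]
E
python3 - <<'E'
from h import *
d=np.load("pics/w1.npz");P=cloud(d);f=d["frame"]
m=red(f)&(d["depth"]>0);z=P[m][:,2];print("cap z pct",np.percentile(z,[1,10,50,90,99]))
top=m&(P[...,2]>np.percentile(z,90)-.004);(c,r)=cv2.minEnclosingCircle(np.argwhere(top)[:,::-1].astype(np.float32))
print("cap",c,r,ray(d,c,.130),P[top].mean(0))
y=cv2.inRange(cv2.cvtColor(f,cv2.COLOR_BGR2HSV),(20,120,90),(35,255,255))>0
y[:,:280]=0;y[:,360:]=0;y[:150]=0;y[230:]=0
h=cv2.convexHull(np.argwhere(y)[:,::-1].astype(np.float32));(c,r)=cv2.minEnclosingCircle(h);print("disc",c,r,ray(d,c,.089))
reg=np.zeros(m.shape,bool);reg[150:235,140:230]=1
b=reg&(P[...,2]>.115)&(P[...,2]<.14);print(b.sum(),np.percentile(P[b][:,2],[5,50,95]))
rc=cv2.minAreaRect((P[b][:,:2]*1000).astype(np.float32));print("bar mm",rc,P[b].mean(0))
mu=P[b][:,:2].mean(0);w,v=np.linalg.eigh(np.cov((P[b][:,:2]-mu).T));print("bar dir",np.arctan2(*v[::-1,1])%np.pi)
# deck edges: black panel
k=reg*0;g=(f.max(2)<60)&(abs(P[...,2]-.085)<.006);g[:140]=0;g[245:]=0;g[:,:125]=0;g[:,380:]=0
print("panel",cv2.minAreaRect((P[g][:,:2]*1000).astype(np.float32)))
E
```

```text
cap z pct [0.11961992 0.12600703 0.12986976 0.13127385 0.132155  ]
cap (322.4356384277344, 197.13119506835938) 22.50936508178711 [0.50171725 0.10847145 0.13      ] [0.50257693 0.10879256 0.13003256]
disc (315.2406005859375, 185.34518432617188) 29.988388061523438 [0.5016242  0.10953019 0.089     ]
970 [0.11758688 0.12515542 0.12678077]
bar mm ((524.1204833984375, -12.119163513183594), (46.45321273803711, 14.111839294433594), 44.25185012817383) [ 0.52233111 -0.01164985  0.12417778]
bar dir 0.76938904607072
panel ((517.3339233398438, 49.35041046142578), (93.32476043701172, 224.89205932617188), 9.582246780395508)
```

```bash
python3 - <<'E'
from h import *
B=np.array([.502,.109]);y0=np.pi/2+.17+.4
def s(t):
    x=state();print(t,round(x["time"],2),x["ee_pos"].round(4),x["ft_force"].round(1),x["moment"].round(2),round(x["finger_gap"],4),round(float(np.max(x["finger_force"])),1))
move_to([*B,.19],q_down(y0));move_l([*B,.112],.1);s("down")
close();s("closed")
p=state()["ee_pos"]
for dz in(.006,.0095,.0105,.0112):
    move_l([p[0],p[1],p[2]-dz],.03);hold(.1);s(dz)
d=get_image("wrist");cv2.imwrite("pics/w2.png",d["frame"])
E
```

```text
down 3.82 [0.5024 0.109  0.1128] [0.6 0.1 0.3] [0.06 0.02 0.05] 0.0882 0.0
closed 4.64 [0.5024 0.1084 0.1121] [ 2.6 -3.5  0.3] [-0.45 -0.35  0.02] 0.0386 30.0
0.006 5.09 [0.5026 0.1084 0.107 ] [-0.4 -2.6  4.9] [-0.34  0.19 -0.04] 0.0385 30.0
0.0095 5.46 [0.5025 0.1084 0.103 ] [-0.6 -2.3  4. ] [-0.33  0.09 -0.07] 0.0387 30.0
0.0105 5.81 [0.5025 0.1084 0.1021] [-0.1 -2.6  5.9] [-0.35  0.16 -0.03] 0.0383 30.0
0.0112 6.16 [0.5026 0.1084 0.1017] [-1.1 -3.1  8. ] [-0.36  0.24  0.01] 0.0383 30.0
```

View pics/w2.png

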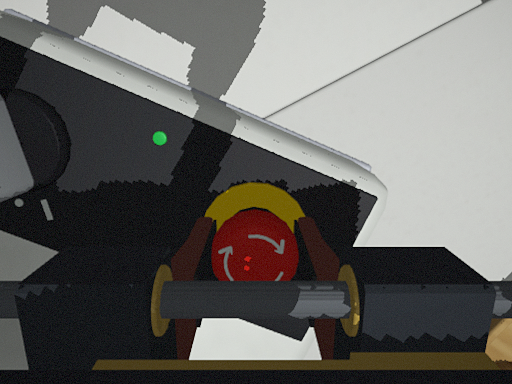

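The cap sits squarely between the pads at (255,245). Travel is 10.4 mm and force is rising at the end, so I'll push a touch more, then twist.

```bash
python3 - <<'E'
from h import *
y0=np.pi/2+.17+.4
def s(t):
    x=state();print(t,round(x["time"],2),x["ee_pos"].round(4),x["ft_force"].round(1),x["moment"].round(2),round(x["finger_gap"],4))
p=np.array([.5024,.1085,.1121])
move_l([p[0],p[1],.1002],.03);hold(.4);s("push")
move_l([p[0],p[1],.1016],.03);s("ease")
for a in(.2,.4,.6,.75,.85):
    move_to([p[0],p[1],.1018],q_down(y0-a));s(a)
hold(.2);s("twisted")
gripper_open();hold(.5);s("open")
move_l([p[0],p[1],.19],.15)
move_to([.50,.05,.25],q_down(np.pi/2+.15));hold(.1)
d=get_image("wrist");P=cloud(d);m=red(d["frame"])&(d["depth"]>0)
print("cap z",np.percentile(P[m][:,2],[50,90,99]));s("look")
E
```

```text
push 6.86 [0.5026 0.1085 0.1016] [-2.2 -3.6  9.8] [-0.41  0.52  0.01] 0.0381
ease 7.11 [0.5026 0.1084 0.1022] [-0.7 -3.3  5.2] [-0.35  0.14 -0.03] 0.0383
0.2 7.42 [0.5025 0.1085 0.1023] [-0.5 -2.6  5.8] [-0.27  0.19  0.03] 0.0386
0.4 7.72 [0.5025 0.1087 0.1023] [-1.1 -2.7  5.1] [-0.25  0.15  0.08] 0.0383
0.6 8.03 [0.5025 0.1088 0.1023] [-0.5 -1.6  5.5] [-0.15  0.07 -0.02] 0.0382
0.75 8.3 [0.5025 0.1089 0.1023] [-0.5 -1.9  4.9] [-0.13  0.07  0.07] 0.0385
0.85 8.55 [0.5026 0.109  0.1024] [ 0.1 -1.5  6.2] [-0.13  0.07  0.08] 0.0385
twisted 8.75 [0.5026 0.109  0.1024] [-0.3 -0.7  5.4] [-0.14  0.07  0.03] 0.0385
open 10.15 [0.5024 0.1085 0.1018] [-0.5 -0.1  0.8] [ 0.03 -0.    0.08] 0.0875
cap z [0.12989113 0.13132531 0.13219139]
look 11.62 [0.4996 0.0506 0.2481] [ 0.2 -0.2 -0. ] [ 0.03 -0.01  0.01] 0.0878
```

The button is back up at 0.131. Now the dial.

```bash
python3 - <<'E'
from h import *
D=np.array([.5238,-.0121]);y0=np.pi/2+.77
def s(t):
    x=state();print(t,round(x["time"],2),x["ee_pos"].round(4),x["ft_force"].round(1),x["moment"].round(2),round(x["finger_gap"],4),x["finger_force"])
move_to([*D,.19],q_down(y0));move_l([*D,.107],.1);s("down")
close();s("closed")
for a in(.3,.6,.9,1.1,1.22):
    move_to([*D,.107],q_down(y0-a));s(a)
hold(.5);s("held")
d=get_image("wrist");cv2.imwrite("pics/w3.png",d["frame"]);np.savez("pics/w3.npz",**d)
x=state()["ee_rot"];M=R.from_quat(np.roll(x,-1)).as_matrix();print("turn",y0-np.arctan2(M[1,1],M[0,1]))
E
```

```text
down 13.35 [ 0.5242 -0.0122  0.1079] [ 0.2 -0.2 -0.3] [ 0.09 -0.02  0.04] 0.0875 0.0
closed 14.47 [ 0.5246 -0.013   0.1071] [ 4.4 -3.8 -2.2] [-0.48 -0.67 -0.05] 0.0137 29.99006599187851
0.3 14.87 [ 0.5247 -0.0131  0.1071] [ 4.3 -4.1 -2.5] [-0.61 -0.72  0.06] 0.014 29.989275634288788
0.6 15.26 [ 0.5248 -0.0134  0.107 ] [ 5.2 -4.7 -3.4] [-0.71 -0.88  0.08] 0.014 29.991021752357483
0.9 15.65 [ 0.5248 -0.0136  0.107 ] [ 4.9 -5.4 -2.7] [-0.81 -0.85  0.08] 0.0141 29.99158948659897
1.1 15.96 [ 0.5248 -0.0138  0.107 ] [ 4.  -6.2 -2.3] [-1.01 -0.83  0.07] 0.0138 29.989521503448486
1.22 16.21 [ 0.5248 -0.0139  0.107 ] [ 5.4 -5.9 -2.6] [-1.07 -0.83  0.15] 0.0139 29.993606507778168
held 16.71 [ 0.5248 -0.0139  0.107 ] [ 3.5 -6.2 -2.4] [-1.07 -0.81  0.13] 0.0137 29.993321299552917
turn 1.221234775141355
```

View pics/w3.png

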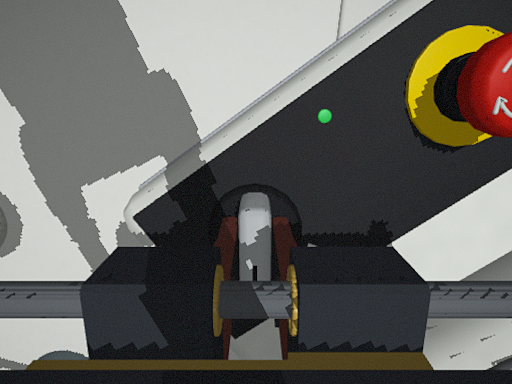

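The bar lies square between the pads at (256,240), so the dial has turned with the gripper to about 1.2 rad. The button's stem is visible under the cap, so it is up.

```bash
python3 -c "
from bench import *
print(job_done())"
```

```text
the job is handed in; nothing more can be done
None
```

I pushed the stop button to its end, twisted it clockwise and it sprang back up; the dial is held with the gripper at about 1.2 rad (third click), and the job is handed in, with no verdict shown.

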